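Hold the sample carrier's lid at its balance point

ROBOT

A 6-joint arm with a two-finger parallel gripper is mounted at the origin on the work surface; the furniture and walls round the work are solid. World frame = base frame: x ahead of the robot, y to its left, z up, the work surface at z = 0. Lengths are in m, angles in degrees, forces in N, time in s.
With the tool pointing down it reaches from about 0.25 to 0.725 m from the base axis. Payload 9.7 kg.
Tool frame: the origin (TCP) lies midway between the tips of the shut fingers; the grasp point (between the pads) lies 19 mm behind it (bot.hold_point_z is the distance from the TCP to the grasp point, in m); z points along the fingers, y is the line along which they close (so a half turn about z gives the same grasp; the last joint's range is limited). The gripper opens to 85 mm and grips with 20 to 120 N. Pads are 22 mm wide; open, the fingers measure 114 mm over their backs; the gripper's body (76 mm by 85 mm) begins 54 mm behind the grasp point. The pads swing forward as they close: fully open they stand 13 mm farther back than shut.
Start: joints at [68.87, 4.979, 10.078, 95.1, 0, 90], TCP at [0.198, 0.513, 0.231] pointing down, gripper open.
Joint ranges: [-179.16, 179.16], [-48.56, 103.87], [-65.8, 70.77], [-126.05, 130.52], [-82.76, 87.17], [-180, 180]. Speed limits (degrees/s): [127.2, 127.2, 147.25, 180, 180, 180].

INTERFACE

Orientations are given as [roll, pitch, yaw] about the fixed x, y, z axes, in that order (R = Rz(yaw) Ry(pitch) Rx(roll)).
In Python, from workcell import bot gives the robot as it stands.
- The arm moves only by the tool play_rows, never from a script. Its argument "steps" is a list that holds one entry, the list of rows, each a list of 4 numbers: the shift along the tool's x, y, z in m, then the turn about the tool's z in rad. In form: [[[tx, ty, tz, yaw], ...]]. A call has exactly 5 rows; each row shifts and turns the commanded pose from where the row before left it, along the tool's axes as they then stand; what a row does not reach is not made up. A row lasts 1/12 s, in which the tool goes at most 41.7 mm and 7.16 degrees, less where a joint would pass 70% of its speed; a pose out of reach is approached as far as the arm can. A call is refused whole if a number of a shift passes 0.0417 or a number of a turn 0.125, either way. A call with a gripper value outside its range is refused whole. "gripper" is the finger opening in m, from 0 to 0.0854, set as the call begins (left out, the last holds). The fingers move at their own pace and stop on an object; "squeeze" is the grip in N (left out, the last holds). Time passes only in rows, so rows that do not move let the fingers close, or fill a call up. It gives the time, the measured TCP pose, the force, the opening and the grip force at its end, in the units of the state.
- bot.get_obs(): the state, without advancing time (a new reading comes with each control period).
- bot.camera(name): name is "scene" or "top" or "wrist"; returns a dict with "img" (384x512x3 uint8, blue, green, red), "vfov" (degrees; the focal length in pixels is half the picture's height over the tangent of half this angle, whatever the lens; pixels are square), "cx", "cy" (the principal point, pixels), "xyz" and "attitude" of the camera in the world. Camera axes: x right, y down, z forward; pixel columns grow to the right and rows downward; lengths in m; the calibration is good to about 2 mm. A picture is of the moment at which its call begins. There is no depth.
- bot.job_done(): hands the job in; it is judged then, once.
The state is a dict: "time": time; "q": joint angles; "qd": joint speeds; "joint_efforts": joint torques, N m; "ee_pos": TCP position; "tcp_rot": TCP orientation; "wrist_force": force on the tool from outside, world axes, zero at the start; "torque": the same for the moment, N m; "opening": finger opening in m; "grasp_force": force on a finger pad.
Only numpy, scipy, OpenCV 4.12 (cv2) and the standard library are available. Lean on these libraries where they do the work, as an engineer would, in place of code of your own. Each camera call takes 0.05 s, during which the arm holds its last target. There are 200 camera calls.

TASK

Draw the slide jaw (orange post) on the end of the white sample carrier fully back to free the blue lid. Then swing the lid up by its black roller handle, never dropping or flinging it or letting it go over to the far side, and stand it upright at its balance point. Finish still gripping the handle and holding the lid steady there, with the jaw left back and the things around undisturbed.

Things in the scene. Friction and masses are not known exactly. Their poses are not given: they have to be found in the camera images.
- case: White open sample carrier fixed to the desk, 100 x 180 x 70 mm (x, y, z), with an aluminium bracket for the slide jaw sticking out 76 mm from its +y end (50 mm wide, top 78.5 mm above the desk). Origin: centre of its underside, on the desk. x points from handle side to hinge side, y toward the slide jaw, z up. Turned about z by up to 0.5 rad.
- lid (a joint): Blue lid's angle, rad: 0 shut (level), grows as the handle swings up and over toward carrier +x; stop at 2.4. An 8 mm thick, 104 x 180 mm panel, about 0.26 kg with handle, on a nearly frictionless hinge: let go, it falls shut or open. Its weight lies in the plane of panel and handle, so it balances when upright, at 1.571.
- lid_hinge (a point): Middle of the lid's hinge axis (the axis runs along the carrier's y), at carrier x = +54.5, y = 0, z = 74 mm, at the lid's mid-thickness.
- lid_handle (a point): Black roller with an orange band, fixed on a steel stem (10 mm wide, 7 thick) at the middle of the lid's free edge: cylinder 20 mm across, 26 mm long, axis parallel to the hinge. Origin: its centre, 142 mm from the hinge axis, 38 mm beyond the panel; 74 mm above the desk when shut, 216 mm when upright. Pinched by its flat ends it can turn between the fingers as the lid swings, the gripper staying upright.
- latch (a joint): Travel of the slide jaw in m: 0 fully forward over the lid (its tongue covers 16 mm of the lid's +y end), 0.032 fully back, moving along the carrier's +y; about 1.5 N of friction, stays where it is left. It starts at 0 to 0.005 and physically blocks the lid until about 0.016.
- latch_post (a point): Centre of the top of the jaw's orange square post, 14 x 14 mm, 36 mm high; its top is 121.5 mm above the desk, its foot stands on the jaw's steel tongue, whose top is 85.5 mm above the desk. At joint value 0 it stands at carrier x = 0, y = +118 mm.
- roll: White roll of blank labels lying flat with a loose end, 60 x 76 x 32 mm, loose; leave it alone. Origin: centre of its underside.
- tape: Roll of brown packing tape lying flat, 97 mm across, 24 mm high, loose; leave it alone. Origin: centre of its underside.
- jar: White lidded cotton jar, 74 mm across, 96 mm high, loose; leave it alone. Origin: centre of its underside.
- loose_tube: Red-capped sample tube lying on the desk, 106 x 24 x 24 mm, loose; leave it alone. Origin: centre of its underside, long axis x.

How it is judged (in metres and radians):
On the way, in this order (a step that is already met when the one before it is completed fails the run):
1. the slide jaw is drawn fully back while the lid is still shut (value of joint latch above 0.027 m and value of joint lid below 0.1 rad), for 0.2 s.
2. the lid is being raised by its handle (value of joint lid between 0.5 and 1.3 rad and contact force between the fingers and lid above 0.5 N), for 0.1 s.
At the end, for the whole second after the job is handed in: Gripper still holding the lid by its roller handle (over 1 N, handle within 35 mm of the grasp point), lid at its balance point 1.571 rad within 0.12 rad and under 0.1 rad/s, handle over 0.2 m above the desk, slide jaw still back (over 25 of its 32 mm) (value of joint lid between 1.451 and 1.691 rad and velocity of joint lid between -0.1 and 0.1 rad/s and contact force between the fingers and lid above 1 N and distance between the grasp point and lid_handle below 0.035 m and height (world z) of lid_handle above 0.2 m and value of joint latch above 0.025 m); the arm keeps its last pose, push and grip.
It fails at once if the lid is dropped or flung (faster than 2.5 rad/s) (velocity of joint lid above 2.5 rad/s or velocity of joint lid below -2.5 rad/s).
It fails at once if the lid goes over to the far side (past 1.9 rad) (value of joint lid above 1.9 rad).
It fails at once if a thing standing around is disturbed (moved more than 20 mm) (distance of any of roll, tape, jar, loose_tube from where it was at the start of the episode above 0.02 m).
It also fails if it takes over 53 s, if anything falls off the work surface, if the arm or the gripper's body presses on something with over 40 N, if the wrist force passes 120 N, or if a joint passes its speed limit or range.

## Working session

There is one attempt and no reset: what is moved stays moved. The work goes in short steps, Python scripts to look and compute and a tool call to move; the robot and the scene stay as the last step left them, time stands still between calls to the robot, and variables do not carry over. Pictures are saved under pics/ and viewed, at most 10 in all, crops included, and the job is handed in when it is done.

Besides the shell and the picture viewer there is one more tool, called after ">>>" as a command line: name --argument value ..., lists and objects as JSON in quotes. play_rows: Moves the arm, as the interface text tells. Its arguments: {"type":"object","properties":{"steps":{"type":"array","items":{"type":"array","items":{"type":"array","items":{"type":"number"}}}},"gripper":{"type":"number"},"squeeze":{"type":"number"}},"required":["steps"]}

```bash
mkdir -p pics; python3 - <<'E'
from workcell import bot
import cv2,numpy as np
print(bot.get_obs())
ims=[]
for n in("top","scene"):
    c=bot.camera(n); cv2.imwrite(f"pics/{n}0.png",c["img"]); print(n,{k:v for k,v in c.items() if k!="img"})
E
```

```text
{'time': 0.0, 'q': array([6.88683534e+01, 5.01143010e+00, 1.00317741e+01, 9.51004280e+01,
       8.36030157e-04, 8.99989320e+01]), 'qd': array([-0.13823719,  0.03051164,  0.01217079,  0.00960034, -0.09586801,
       -0.03062057]), 'joint_efforts': array([ 2.39648303e-03, -5.20391607e+01,  4.64794064e+01,  1.64921978e-02,
       -2.41073832e-05, -6.72842635e-07]), 'ee_pos': array([0.19818698, 0.51278164, 0.23055591]), 'tcp_rot': array([-1.79919916e+02, -8.37522172e-04,  1.58869420e+02]), 'wrist_force': array([ 0.04222579, -0.90450488, -0.58078455]), 'torque': array([-0.02569416, -0.02025595,  0.00306466]), 'grasp_force': 0.0, 'opening': 0.08539142158905332}
top {'vfov': 47.94269437519619, 'cx': 252.88407701037195, 'cy': 188.1973054459173, 'xyz': array([ 0.42100917, -0.01874557,  0.97915781]), 'attitude': array([-175.29914127,    0.43010416,  -91.381654  ])}
scene {'vfov': 55.64399339738964, 'cx': 264.4620061771264, 'cy': 198.68970437867614, 'xyz': array([-0.0914274 , -0.47860189,  0.54784812]), 'attitude': array([-122.76436289,    0.95378941,  -51.91417943])}
```

View pics/top0.png

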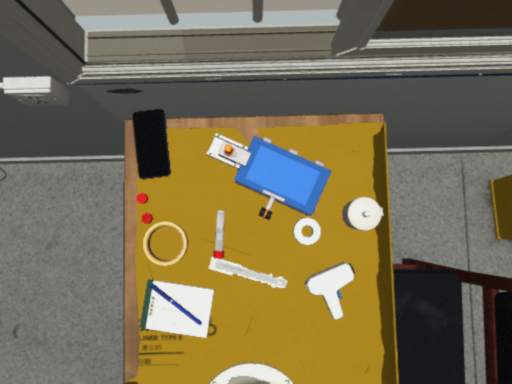

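View pics/scene0.png

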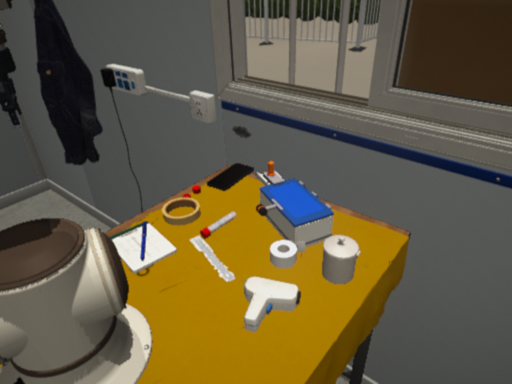

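The top view shows the blue lid at about (285,176), the orange post at (229,150) and the black handle at (267,212). In the scene view the post is at (271,168) and the handle at (263,210). Next I measure them.

```bash
cat > h.py <<'E'
import cv2,numpy as np
from scipy.spatial.transform import Rotation as Ro
def ray(c,uv):
    f=c["img"].shape[0]/2/np.tan(np.radians(c["vfov"]/2))
    d=np.array([(uv[0]-c["cx"])/f,(uv[1]-c["cy"])/f,1.])
    return np.array(c["xyz"]),Ro.from_euler("xyz",c["attitude"],degrees=True).apply(d)
def plane(c,uv,z):
    o,d=ray(c,uv); return o+d*(z-o[2])/d[2]
def pix(c,p):
    f=c["img"].shape[0]/2/np.tan(np.radians(c["vfov"]/2))
    v=Ro.from_euler("xyz",c["attitude"],degrees=True).inv().apply(np.array(p)-c["xyz"])
    return np.array([c["cx"]+f*v[0]/v[2],c["cy"]+f*v[1]/v[2]])
def mask(img,lo,hi,roi=None):
    m=cv2.inRange(cv2.cvtColor(img,cv2.COLOR_BGR2HSV),np.array(lo),np.array(hi))
    if roi:
        k=np.zeros_like(m);x0,y0,x1,y1=roi;k[y0:y1,x0:x1]=255;m&=k
    return m
def big(m):
    return max(cv2.findContours(m,cv2.RETR_EXTERNAL,cv2.CHAIN_APPROX_NONE)[0],key=cv2.contourArea)
def cen(m):
    ys,xs=np.nonzero(m); return np.array([xs.mean(),ys.mean()]),len(xs)
E
python3 - <<'E'
from h import *
from workcell import bot
c=bot.camera("top");s=bot.camera("scene")
b=big(mask(c["img"],(100,120,60),(125,255,255),(220,120,350,230)))
r=cv2.minAreaRect(b); w=np.array([plane(c,p,.078) for p in cv2.boxPoints(r)]); print("lid box",w.round(4), w.mean(0).round(4),np.linalg.norm(w[1]-w[0]),np.linalg.norm(w[2]-w[1]))
e=[w[1]-w[0],w[2]-w[1]];e=max(e,key=np.linalg.norm);e=e*np.sign(e[1]);yaw=np.arctan2(-e[0],e[1]);print("yaw",yaw)
R=np.array([[np.cos(yaw),-np.sin(yaw),0],[np.sin(yaw),np.cos(yaw),0],[0,0,1]])
k,n=cen(mask(c["img"],(0,0,0),(180,255,60),(255,202,280,222)));print("handle px",k,n,plane(c,k,.08))
o,n=cen(mask(c["img"],(3,150,120),(16,255,255),(220,140,240,160)));print("post px",o,n,plane(c,o,.118))
os_,n=cen(mask(s["img"],(3,150,120),(16,255,255),(260,155,282,180)));print("post scene",os_,n)
a=w.mean(0);org=a-R@[2.5e-3,0,0];org[2]=0;print("org",org)
for nm,p in(("post",[0,.118,.1215]),("hand",[-.0875,0,.074])):
    q=org+R@p;print(nm,q,"top",pix(c,q),"scene",pix(s,q))
i=cv2.resize(c["img"][120:230,195:345],None,fx=5,fy=5,interpolation=cv2.INTER_CUBIC);cv2.imwrite("pics/crop.png",i)
E
```

```text
lid box [[ 0.5137  0.0264  0.078 ]
 [ 0.6069 -0.0179  0.078 ]
 [ 0.5283 -0.1784  0.078 ]
 [ 0.4365 -0.1331  0.078 ]] [ 0.5213 -0.0757  0.078 ] 0.10322335703515056 0.17865890911890192
yaw -0.4553113704296122
handle px [264.72 213.16] 50 [ 0.44242366 -0.03712527  0.08      ]
post px [228.91428571 150.65714286] 35 [0.56908016 0.03249518 0.118     ]
post scene [270.94666667 168.21333333] 75
org [ 0.51909296 -0.07463604  0.        ]
post [0.57098251 0.0313426  0.1215    ] top [229.35976012 149.41206682] scene [270.04521978 162.04688684]
hand [ 0.44050709 -0.03615862  0.074     ] top [264.22546492 214.15792884] scene [259.15232357 209.28343387]
```

View pics/crop.png

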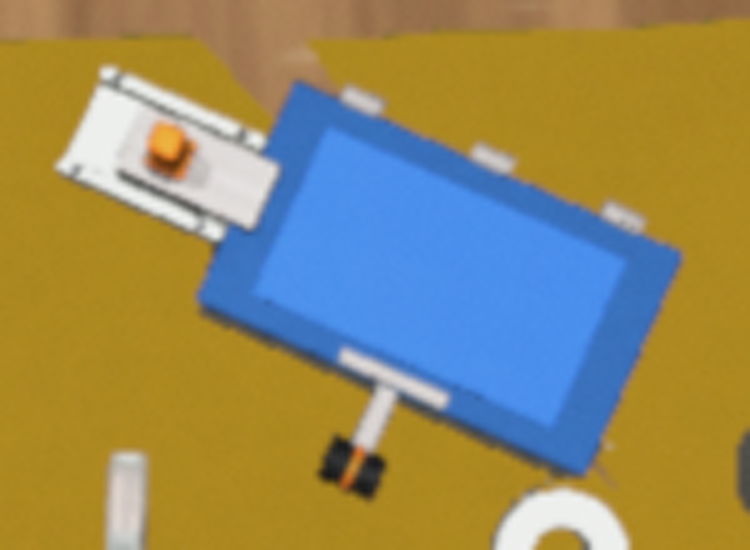

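The rectangle fit gives 103 x 179 mm, which agrees with the stated lid. The post and handle predictions match their pixels to within 1–2 px. Moving above the post.

>>> play_rows --steps '[[[0,0,0,0.0865],[-0.0287,-0.014,0,0],[-0.0287,-0.014,0,0],[-0.0287,-0.014,0,0],[-0.0287,-0.014,0,0]]]' --gripper 0.05 --squeeze 30

```text
time: 0.62
ee_pos: [0.2772, 0.4111, 0.231]
tcp_rot: [-180.0, -0.0, 154.0]
wrist_force: [-0.5, -0.3, -0.1]
opening: 0.0498
grasp_force: 0.0
```

>>> play_rows --steps '[[[-0.0287,-0.014,0,0],[-0.0287,-0.014,0,0],[-0.0287,-0.014,0,0],[-0.0287,-0.014,0,0],[-0.0287,-0.014,0,0]]]'

```text
time: 1.03
ee_pos: [0.3755, 0.2849, 0.2313]
tcp_rot: [180.0, 0.0, 153.9]
wrist_force: [0.5, 0.6, -0.6]
opening: 0.05
grasp_force: 0.0
```

>>> play_rows --steps '[[[-0.0287,-0.014,0,0],[-0.0287,-0.014,0,0],[-0.0287,-0.014,0,0],[-0.0287,-0.014,0,0],[-0.0287,-0.014,0,0]]]'

```text
time: 1.45
ee_pos: [0.4737, 0.1588, 0.2313]
tcp_rot: [180.0, 0.0, 153.9]
wrist_force: [0.7, 0.9, 0.2]
opening: 0.0498
grasp_force: 0.0
```

>>> play_rows --steps '[[[-0.0287,-0.014,0,0],[-0.0287,-0.014,0,0],[-0.0287,-0.014,0,0],[-0.0287,-0.014,0,0],[-0.0287,-0.014,0,0]]]'

```text
time: 1.87
ee_pos: [0.5718, 0.0328, 0.2311]
tcp_rot: [-180.0, -0.0, 153.9]
wrist_force: [0.7, 1.3, 1.0]
opening: 0.0502
grasp_force: 0.0
```

>>> play_rows --steps '[[[0,0,0,0],[0,0,0,0],[0,0,0,0],[0,0,0,0],[0,0,0,0]]]'

```text
time: 2.28
ee_pos: [0.5706, 0.0352, 0.2316]
tcp_rot: [180.0, 0.0, 154.0]
wrist_force: [-0.9, 0.1, -0.1]
opening: 0.0501
grasp_force: 0.0
```

```bash
python3 - <<'E'
from h import *
from workcell import bot
c=bot.camera("wrist");cv2.imwrite("pics/w1.png",c["img"]);print(c["xyz"],c["attitude"],c["vfov"])
m=mask(c["img"],(3,150,100),(18,255,255));b=big(m);r=cv2.minAreaRect(b);print(r)
print([plane(c,p,.1215).round(4) for p in list(cv2.boxPoints(r))+[r[0]]])
E
```

```text
[0.50007409 0.06814904 0.37337387] [ 1.62335924e+02 -3.88082284e-02  6.39813651e+01] 65.03247165345282
((390.5, 11.5), (23.0, 27.0), 90.0)
[array([0.4788, 0.1765, 0.1215]), array([0.4874, 0.1942, 0.1215]), array([0.5019, 0.1897, 0.1215]), array([0.493 , 0.1716, 0.1215]), array([0.4902, 0.183 , 0.1215])]
```

View pics/w1.png

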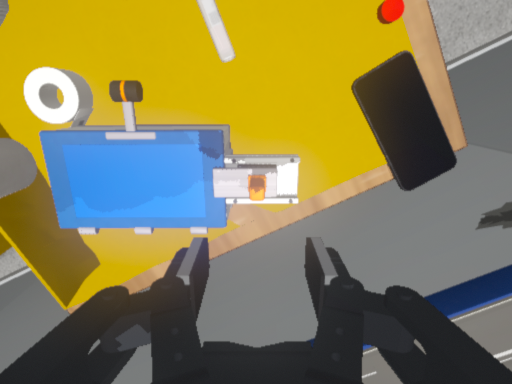

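The wrist view shows the post at (257,187) between the fingers' columns. The mask had picked the red cap at (390,11), so I re-measure with a region of interest.

```bash
python3 - <<'E'
from h import *
from workcell import bot
c=bot.camera("wrist")
b=big(mask(c["img"],(3,150,100),(18,255,255),(240,165,280,210)));x,y,w,h=cv2.boundingRect(b);print(x,y,w,h)
for p in [(x,y),(x+w,y),(x,y+h),(x+w,y+h)]:print(plane(c,p,.1215))
g=big(mask(c["img"],(100,120,60),(125,255,255),(30,110,240,240)));r=cv2.minAreaRect(g);W=np.array([plane(c,p,.078) for p in cv2.boxPoints(r)]);print(W,W.mean(0))
k,n=cen(mask(c["img"],(0,0,0),(180,255,70),(105,78,148,104)));print("handle",k,n,plane(c,k,.080))
E
```

```text
250 189 10 11
[0.56748588 0.02901347 0.1215    ]
[0.57132654 0.03687797 0.1215    ]
[0.57661622 0.02448168 0.1215    ]
[0.58050219 0.03243837 0.1215    ]
[[ 0.43748062 -0.13407133  0.078     ]
 [ 0.51593209  0.02663087  0.078     ]
 [ 0.60547633 -0.02066063  0.078     ]
 [ 0.51871237 -0.19828087  0.078     ]] [ 0.51940035 -0.08159549  0.078     ]
handle [nan nan] 0 [nan nan nan]h.py:21: RuntimeWarning: Mean of empty slice.
  ys,xs=np.nonzero(m); return np.array([xs.mean(),ys.mean()]),len(xs)
  ret = ret.dtype.type(ret / rcount)
```

>>> play_rows --steps '[[[0,0,0.025,0],[0,0,0.025,0],[0,0,0.025,0],[0,0,0.02,0],[0,0,0.01,0]]]'

```text
time: 2.8
ee_pos: [0.5698, 0.0348, 0.1237]
tcp_rot: [-179.9, -0.1, 154.0]
wrist_force: [-0.0, -0.7, -0.1]
opening: 0.0502
grasp_force: 0.0
```

>>> play_rows --steps '[[[0,0,0.01,0],[0,0,0.01,0],[0,0,0.006,0],[0,0,0.005,0],[0,0,0,0]]]'

```text
time: 3.22
ee_pos: [0.5709, 0.0343, 0.0948]
tcp_rot: [-180.0, -0.0, 153.9]
wrist_force: [-0.2, -0.7, -0.3]
opening: 0.05
grasp_force: 0.0
```

>>> play_rows --steps '[[[0,0,0,0],[0,0,0,0],[0,0,0,0],[0,0,0,0],[0,0,0,0]]]' --gripper 0.0 --squeeze 25

```text
time: 3.63
ee_pos: [0.5714, 0.0343, 0.096]
tcp_rot: [180.0, 0.1, 153.9]
wrist_force: [-0.2, 0.8, 3.2]
opening: 0.0136
grasp_force: 29.3
```

>>> play_rows --steps '[[[0,0,0,0],[0,0,0,0],[0,0,0,0],[0,0,0,0],[0,0,0,0]]]'

```text
time: 4.05
ee_pos: [0.5714, 0.0344, 0.0959]
tcp_rot: [180.0, 0.1, 153.9]
wrist_force: [-0.6, -0.5, 5.6]
opening: 0.0134
grasp_force: 29.6
```

>>> play_rows --steps '[[[0,0.003,0,0],[0,0.003,0,0],[0,0.003,0,0],[0,0.003,0,0],[0,0.003,0,0]]]'

```text
time: 4.47
ee_pos: [0.5779, 0.0477, 0.0959]
tcp_rot: [-180.0, 0.1, 153.9]
wrist_force: [-1.0, -1.5, 7.0]
opening: 0.0133
grasp_force: 29.6
```

>>> play_rows --steps '[[[0,0.003,0,0],[0,0.003,0,0],[0,0.003,0,0],[0,0.002,0,0],[0,0.002,0,0]]]'

```text
time: 4.88
ee_pos: [0.5835, 0.0593, 0.0959]
tcp_rot: [-180.0, 0.0, 153.9]
wrist_force: [-4.7, -7.7, 3.1]
opening: 0.0136
grasp_force: 29.1
```

>>> play_rows --steps '[[[0,0.001,0,0],[0,0.001,0,0],[0,0.001,0,0],[0,0.001,0,0],[0,0,0,0]]]'

```text
time: 5.3
ee_pos: [0.5836, 0.0596, 0.0956]
tcp_rot: [-179.6, 0.0, 153.8]
wrist_force: [-9.9, -18.4, 9.2]
opening: 0.0134
grasp_force: 30.1
```

The jaw stopped hard after 28 mm of travel with about 20 N on the wrist, so it is at its stop. Backing off, releasing and going above the handle.

>>> play_rows --steps '[[[0,-0.003,0,0],[0,-0.002,0,0],[0,0,0,0],[0,0,0,0],[0,0,0,0]]]'

```text
time: 5.72
ee_pos: [0.583, 0.0583, 0.0959]
tcp_rot: [180.0, 0.0, 153.9]
wrist_force: [-1.2, -0.2, 6.0]
opening: 0.0134
grasp_force: 29.7
```

>>> play_rows --steps '[[[0,0,0,0],[0,0,0,0],[0,0,0,0],[0,0,0,0],[0,0,0,0]]]' --gripper 0.05

```text
time: 6.13
ee_pos: [0.5828, 0.0586, 0.095]
tcp_rot: [-180.0, -0.0, 153.9]
wrist_force: [0.4, -0.3, 0.7]
opening: 0.0497
grasp_force: 0.0
```

>>> play_rows --steps '[[[0,0,-0.008,0],[0,0,-0.016,0],[0,0,-0.022,0],[0,0,-0.022,0],[0,0,-0.012,0]]]'

```text
time: 6.55
ee_pos: [0.5835, 0.0586, 0.1785]
tcp_rot: [179.9, 0.1, 153.9]
wrist_force: [-0.3, 0.2, -0.7]
opening: 0.05
grasp_force: 0.0
```

>>> play_rows --steps '[[[0.01,-0.016,0,0],[0.02,-0.033,0,0],[0.022,-0.037,0,0],[0.022,-0.036,0,0],[0.013,-0.021,0,0]]]'

```text
time: 6.97
ee_pos: [0.4407, -0.0317, 0.1755]
tcp_rot: [-180.0, -0.0, 153.9]
wrist_force: [-0.7, -0.1, 0.1]
opening: 0.0499
grasp_force: 0.0
```

>>> play_rows --steps '[[[0,0,0,0],[0,0,0,0],[0,0,0,0],[0,0,0,0],[0,0,0,0]]]'

```text
time: 7.38
ee_pos: [0.4441, -0.0301, 0.175]
tcp_rot: [-180.0, -0.0, 154.0]
wrist_force: [-0.3, 0.6, 0.0]
opening: 0.05
grasp_force: 0.0
```

```bash
python3 - <<'E'
from h import *
from workcell import bot
t=bot.camera("top");c=bot.camera("wrist");cv2.imwrite("pics/w2.png",np.vstack([c["img"][:260],cv2.resize(t["img"][100:240,180:360],(512,398))[:330]]))
print(bot.get_obs()["ee_pos"],"expected handle px",pix(c,(.4405,-.0362,.074)),"tcp px",pix(c,bot.get_obs()["ee_pos"]))
E
```

```text
[ 0.44392625 -0.03013817  0.1749059 ] expected handle px [249.71664963 191.93116833] tcp px [258.77526203 250.70959277]
```

View pics/w2.png

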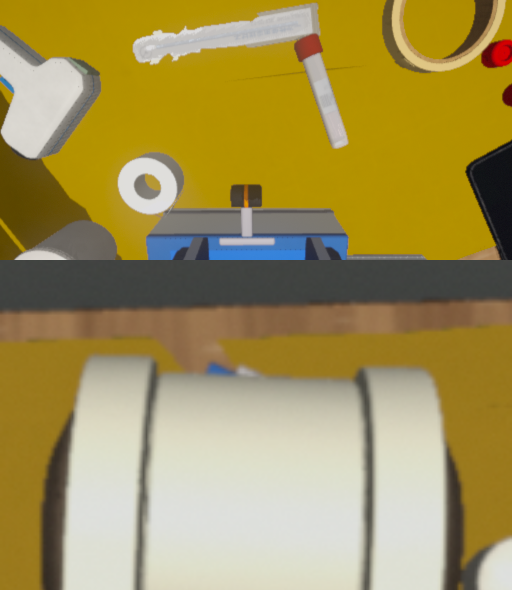

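The lower half is blocked by the arm. The wrist view shows the roller at (246,196), within about 4 px of the prediction, and the post measurement showed a similar camera bias. A small lateral correction, then descend.

>>> play_rows --steps '[[[0.001,-0.008,0,0],[0,0,0.015,0],[0,0,0.025,0],[0,0,0.025,0],[0,0,0.015,0]]]'

```text
time: 7.9
ee_pos: [0.4381, -0.0375, 0.0928]
tcp_rot: [-179.9, -0.1, 153.9]
wrist_force: [0.2, -0.1, -0.6]
opening: 0.05
grasp_force: 0.0
```

>>> play_rows --steps '[[[0,0,0.012,0],[0,0,0.012,0],[0,0,0.01,0],[0,0,0.007,0],[0,0,0,0]]]'

```text
time: 8.32
ee_pos: [0.4386, -0.0373, 0.0531]
tcp_rot: [-180.0, -0.1, 153.9]
wrist_force: [0.5, 0.5, -0.7]
opening: 0.0501
grasp_force: 0.0
```

>>> play_rows --steps '[[[0,0,0,0],[0,0,0,0],[0,0,0,0],[0,0,0,0],[0,0,0,0]]]' --gripper 0.0 --squeeze 30

```text
time: 8.73
ee_pos: [0.4393, -0.0378, 0.0551]
tcp_rot: [-180.0, 0.1, 153.9]
wrist_force: [-4.0, -4.1, 5.4]
opening: 0.0255
grasp_force: 31.9
```

>>> play_rows --steps '[[[0,0,0,0],[0,0,0,0],[0,0,0,0],[0,0,0,0],[0,0,0,0]]]'

```text
time: 9.15
ee_pos: [0.4393, -0.0377, 0.0551]
tcp_rot: [-180.0, 0.1, 153.9]
wrist_force: [-3.4, -5.3, 4.5]
opening: 0.0257
grasp_force: 31.9
```

```bash
python3 - <<'E'
from h import *
from workcell import bot
o=bot.get_obs();print(o["ee_pos"],o["opening"],o["wrist_force"])
c=bot.camera("wrist");cv2.imwrite("pics/w3.png",c["img"])
for a in np.linspace(0,np.pi/2,31):pass
E
```

```text
[ 0.43931566 -0.03774527  0.05511594] 0.02571437302949701 [-3.35620932 -5.31852555  4.52901825]
```

View pics/w3.png

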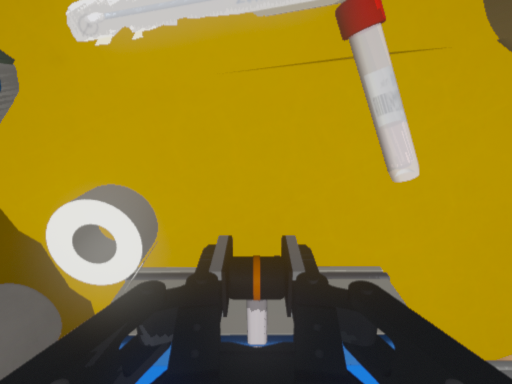

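The roller is pinched squarely: it sits between the pads at (257,277) and the opening is 26 mm. Now the arc, 15° per call.

>>> play_rows --steps '[[[-0.0002,0,-0.0072,0],[-0.0006,0,-0.0074,0],[-0.001,0,-0.0074,0],[-0.0014,0,-0.0073,0],[-0.0017,0,-0.0072,0]]]'

```text
time: 9.62
ee_pos: [0.4432, -0.0397, 0.0913]
tcp_rot: [-180.0, -0.0, 153.9]
wrist_force: [-1.2, -5.3, -3.0]
opening: 0.0256
grasp_force: 30.0
```

>>> play_rows --steps '[[[-0.0021,0,-0.0071,0],[-0.0025,0,-0.007,0],[-0.0028,0,-0.0069,0],[-0.0032,0,-0.0067,0],[-0.0036,0,-0.0065,0]]]'

```text
time: 10.03
ee_pos: [0.4559, -0.0457, 0.1255]
tcp_rot: [-180.0, -0.1, 153.9]
wrist_force: [-4.3, -2.6, -2.1]
opening: 0.0256
grasp_force: 29.7
```

>>> play_rows --steps '[[[-0.0039,0,-0.0063,0],[-0.0042,0,-0.0061,0],[-0.0045,0,-0.0059,0],[-0.0048,0,-0.0057,0],[-0.0051,0,-0.0054,0]]]'

```text
time: 10.45
ee_pos: [0.4761, -0.0556, 0.155]
tcp_rot: [-180.0, -0.1, 153.9]
wrist_force: [-4.7, -3.2, -1.3]
opening: 0.0253
grasp_force: 29.7
```

>>> play_rows --steps '[[[-0.0054,0,-0.0051,0],[-0.0057,0,-0.0048,0],[-0.0059,0,-0.0045,0],[-0.0061,0,-0.0042,0],[-0.0063,0,-0.0039,0]]]'

```text
time: 10.87
ee_pos: [0.5026, -0.0684, 0.1778]
tcp_rot: [180.0, -0.1, 153.9]
wrist_force: [-4.4, -2.2, 1.5]
opening: 0.0255
grasp_force: 30.0
```

>>> play_rows --steps '[[[-0.0065,0,-0.0036,0],[-0.0067,0,-0.0032,0],[-0.0069,0,-0.0028,0],[-0.007,0,-0.0025,0],[-0.0071,0,-0.0021,0]]]'

```text
time: 11.28
ee_pos: [0.5337, -0.0834, 0.1924]
tcp_rot: [180.0, 0.0, 153.9]
wrist_force: [-5.5, -1.0, 3.8]
opening: 0.0256
grasp_force: 30.7
```

>>> play_rows --steps '[[[-0.0072,0,-0.0017,0],[-0.0073,0,-0.0014,0],[-0.0074,0,-0.001,0],[-0.0074,0,-0.0006,0],[-0.005,0,-0.0002,0]]]'

```text
time: 11.7
ee_pos: [0.5653, -0.0987, 0.1976]
tcp_rot: [179.9, 0.1, 153.9]
wrist_force: [-3.2, -1.2, 6.0]
opening: 0.0256
grasp_force: 31.6
```

>>> play_rows --steps '[[[-0.002,0,0,0],[0,0,0,0],[0,0,0,0],[0,0,0,0],[0,0,0,0]]]'

```text
time: 12.12
ee_pos: [0.5668, -0.0994, 0.1976]
tcp_rot: [179.9, 0.1, 153.9]
wrist_force: [-1.9, -2.0, 7.2]
opening: 0.0254
grasp_force: 31.7
```

```bash
python3 - <<'E'
from h import *
from workcell import bot
o=bot.get_obs();print(o["ee_pos"],o["opening"],o["wrist_force"],o["grasp_force"])
c=bot.camera("scene");cv2.imwrite("pics/s4.png",cv2.resize(c["img"][90:290,150:400],(750,600)))
yaw=-.4553;R=Ro.from_euler("z",yaw).as_matrix()
print("tcp in case",R.T@(o["ee_pos"]-np.array([.5176,-.0751,0])))
E
```

```text
[ 0.56675684 -0.09942926  0.19755758] 0.025378937892512488 [-1.87425151 -2.03039659  7.24094897] 31.682310104370117
tcp in case [ 0.05484754 -0.00023499  0.19755758]
```

View pics/s4.png

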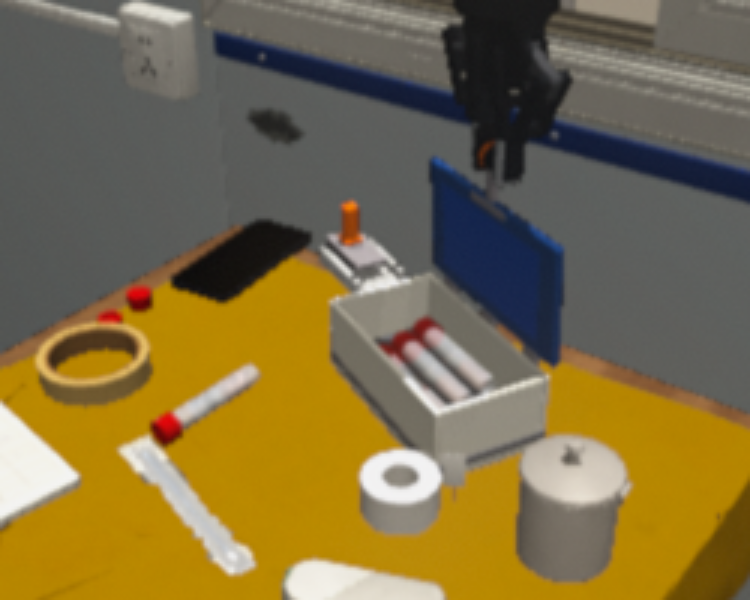

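The lid stands upright, gripped at the roller near (500,155). The jaw is back, the surroundings are untouched, and the handle has travelled 141.6 mm of the 142 mm needed. Handing in.

```bash
python3 -c "
from workcell import bot
print(bot.job_done())"
```

```text
the job is handed in; nothing more can be done
None
```

I drew the slide jaw back to its stop and swung the lid up to about 90°. The gripper still holds the roller handle, and the surrounding items look undisturbed. I handed the job in at about 12 s, but no verdict came back.

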